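Lock the slim lint filter into the drain-pump housing

TASK

Fit the slim lint filter (the thinner of the two white ones, with two lugs on its barrel) into the pump housing: find the slots of its bayonet collar with the lugs, push the filter down against the spring, turn it clockwise a quarter turn to the stop and let the spring lift it into its lock, then let go. Be gentle: pressing and twisting together, never load the housing with more than about 45 N, and leave the thick filter, the dropper bottle and the dosing cup where they stand.

Things in the scene. Friction and masses are not known exactly. Their poses are not given: they have to be found in the camera images.
- slim_filter: White plastic filter, 82 mm tall, stands upright and loose, 80 to 170 g; the same after a half turn. Origin: centre of its underside, z up its axis. Barrel 34 mm in diameter, its foot tapered to 26 mm over the lowest 6 mm. Two opposite lugs on its x axis reach 26 mm from the axis, 9 mm wide, z 20 to 27. A disc 58 mm in diameter at z 44 to 50 under the grip bar.
- slim_grip (a point): Centre of the slim filter's grip bar, on its axis 66 mm above its underside. The bar is 52 mm long along the filter's x (in line with the lugs), 16 mm wide along y, z 50 to 82: pinch it across its 16 mm, centred.
- fat_filter: The other white filter: the same top, but a barrel 50 mm in diameter without lugs; it does not fit. Upright and loose; the two filters may have changed places. Origin: centre of its underside. To be left alone.
- housing: Pump housing, fixed, bore upright: foot plate 104 x 104 x 8 mm, grey barrel 72 mm in diameter, motor on its +x side, pipe spigot on +y. Origin: on the bore's axis at the worktop, z up. A spring plunger in the bore meets the filter's foot at z 46 with 4 N, plus 0.6 N per mm; below z 33 (12 N) the lugs pass under the collar's lip; hard bottom at z 29 (14 N).
- housing_mouth (a point): Centre of the top (z 72) of the metal bayonet collar fixed on the housing, 74 mm in diameter; hole 37 mm in diameter, two opposite slots 12 mm wide for the lugs, roughly along the housing's x and -x but up to 0.25 rad off either way: this angle is not measured, see or feel it. Lugs resting on the collar put the filter's underside at z 52; over the slots they drop.
- housing_lock (a point): Point on the bore's axis at the ceiling of the lock pockets, z 65. Turned clockwise (seen from above) a lug runs under the lip (underside z 60); 90 degrees from the slot it meets a pocket 13 mm wide (2 mm play each side), then a solid stop. Anticlockwise from the slot is blocked. Locked, the spring holds the lugs up in the pockets, the filter's underside at z 38.
- bottle_2: Small brown dropper bottle, 33 x 34 x 102 mm, loose, a bystander. Origin at the centre of its underside.
- dosing_cup: Round light dosing cup, 66 mm in diameter, 50 mm tall, loose, a bystander. Origin at the centre of its underside.

How it is judged (in metres and radians):
On the way:
1. the filter's lugs have dropped into the slots of the collar (horizontal distance between slim_filter and housing below 0.005 m and z of slim_filter in the frame of housing below 0.0495 m and angle between the x axis of slim_filter and the x axis of housing, either way round below 0.5 rad), for 0.05 s.
At the end, for the whole second after the job is handed in: The slim filter is locked in the housing and at rest: its origin 35.5 to 41 mm above the housing's origin (lugs up in the pockets), within 5 mm of the bore's axis, its x axis within 0.5 rad of square to the housing's x axis, upright within 0.12 rad (z of slim_filter in the frame of housing between 0.0355 and 0.041 m and horizontal distance between slim_filter and housing below 0.005 m and angle between the x axis of slim_filter and the y axis of housing, either way round below 0.5 rad and angle between slim_filter's own z axis and vertical below 0.12 rad and linear speed of slim_filter below 0.02 m/s); the robot touches nothing.
It fails at once if the filter loads the housing with more than 45 N, pressing and twisting contacts added up (contact force between slim_filter and housing above 45 N).
It fails at once if the thick filter is moved by more than 30 mm (distance of fat_filter from where it was at the start of the episode above 0.03 m).
It fails at once if the dropper bottle is moved by more than 30 mm (distance of bottle_2 from where it was at the start of the episode above 0.03 m).
It fails at once if the dosing cup is moved by more than 30 mm (distance of dosing_cup from where it was at the start of the episode above 0.03 m).
It also fails if it takes over 72 s, if anything falls off the work surface, if the arm or the gripper's body presses on something with over 40 N, if the wrist force passes 120 N, or if a joint passes its speed limit or range.

ROBOT

A 6-joint arm with a two-finger parallel gripper is mounted at the origin on a cart in front of the work surface, level with it; the furniture and walls round the work are solid. World frame = base frame: x ahead of the robot, y to its left, z up, the work surface at z = 0. Lengths are in mm, angles in degrees, forces in N, time in s.
With the tool pointing down it reaches from about 350 to 850 mm from the base axis. Payload 8.1 kg.
Tool frame: the origin (TCP) lies at the centre of the arm's flange, where the gripper is bolted on; the fingertips stand 173 mm ahead of it and the grasp point (between the pads) lies 155 mm ahead of it; z points along the fingers, y is the line along which they close (so a half turn about z gives the same grasp; the last joint's range is limited). The gripper opens to 85 mm and grips with 20 to 120 N. Pads are 22 mm wide; open, the fingers measure 114 mm over their backs; the gripper's body (76 mm by 85 mm) begins 54 mm behind the grasp point. The pads swing forward as they close: fully open they stand 13 mm farther back than shut.
Start: joints at [-70.898, 7.471, 85.268, -0, 87.261, -4.893], TCP at [244.019, -548.144, 404.692] pointing down, gripper open.
Joint ranges: [-169.43, 169.43], [-51.17, 129.36], [1.28, 143.12], [-76.62, 256.62], [0, 156.53], [-152.29, 152.29]. Speed limits (degrees/s): [136.94, 136.94, 159.86, 180, 180, 180].

INTERFACE

Orientations are given as [roll, pitch, yaw] about the fixed x, y, z axes, in that order (R = Rz(yaw) Ry(pitch) Rx(roll)).
In Python, from bench import * gives the robot as it stands.
- The arm moves only by the shell command python3 -m jog 'ROWS' [FORCE]. ROWS is text: rows parted by semicolons, each of 7 numbers parted by spaces: the shift along the tool's x, y, z scaled (see below), then the turn, a rotation vector about the tool's x, y, z scaled (see below), then the closure, from -1 (fully open) to 1 (shut). In form: tx ty tz wx wy wz hand; .... A call has 1 to 5 rows; each row shifts and turns the commanded pose from where the row before left it, along the tool's axes as they then stand; what a row does not reach is not made up. The controller multiplies each number of a shift by 0.1 m and each number of a turn by 60 degrees. A row lasts 1/8 s, in which the tool goes at most 62.5 mm and 10.7 degrees, less where a joint would pass 70% of its speed; a pose out of reach is approached as far as the arm can. A call with a number of a shift or a turn outside -1 to 1 is refused whole. A call with a gripper value outside its range is refused whole. The fingers move at their own pace and stop on an object; FORCE is the grip in N (left out, the last holds). Time passes only in rows, so rows that do not move let the fingers close. It gives the time, the measured TCP pose, the force, the opening and the grip force at its end, in the units of the state.
- sense(): the state, without advancing time (a new reading comes with each control period).
- snapshot(name): name is "scene" or "top"; returns a dict with "img" (400x640x3 uint8, red, green, blue), "fx", "fy", "cx", "cy" (pixels), "extrinsics" (4x4, takes a point from camera to world coordinates). Camera axes: x right, y down, z forward; pixel columns grow to the right and rows downward; lengths in mm; the calibration is good to about 2 mm. A picture is of the moment at which its call begins. There is no depth.
- hand_in(): hands the job in; it is judged then, once.
The state is a dict: "time": time; "joint_pos": joint angles; "qd": joint speeds; "joint_efforts": joint torques, N m; "tool_pos": TCP position; "tcp_rot": TCP orientation; "ft_force": force on the tool from outside, world axes, zero at the start; "wrist_torque": the same for the moment, N m; "finger_gap": finger opening in mm; "grip_force": force on a finger pad.
Only numpy, scipy, OpenCV 4.12 (cv2) and the standard library are available. Lean on these libraries where they do the work, as an engineer would, in place of code of your own. Each camera call takes 0.05 s, during which the arm holds its last target. There are 200 camera calls.

## Working session

There is one attempt and no reset: what is moved stays moved. The work goes in short steps, Python scripts to look and compute and a shell command to move; the robot and the scene stay as the last step left them, time stands still between calls to the robot, and variables do not carry over. Pictures are saved under pics/ and viewed, at most 10 in all, crops included, and the job is handed in when it is done.

```bash
mkdir -p pics
python3 - <<'E'
from bench import *
import cv2,numpy as np
for n in("scene","top"):
    s=snapshot(n);cv2.imwrite(f"pics/{n}0.png",s["img"][:,:,::-1]);print(n,s["fx"],s["fy"],s["cx"],s["cy"]);print(np.round(s["extrinsics"],4))
print(sense())
E
```

```text
scene 363.7577847981831 363.7577847981831 319.87536372373756 202.16160471744672
[[ 7.748000e-01 -3.316000e-01  5.382000e-01  4.106300e+01]
 [-6.321000e-01 -3.988000e-01  6.643000e-01 -4.352548e+02]
 [-5.600000e-03 -8.550000e-01 -5.186000e-01  5.439996e+02]
 [ 0.000000e+00  0.000000e+00  0.000000e+00  1.000000e+00]]
top 365.62530559337534 365.62530559337534 320.53773660902147 195.88980253778044
[[-3.0000000e-03 -9.9660000e-01  8.2100000e-02  4.4495710e+02]
 [-1.0000000e+00  3.5000000e-03  5.4000000e-03  1.4175470e+02]
 [-5.7000000e-03 -8.2100000e-02 -9.9660000e-01  1.0479192e+03]
 [ 0.0000000e+00  0.0000000e+00  0.0000000e+00  1.0000000e+00]]
{'time': 0.1, 'joint_pos': array([-7.08971928e+01,  7.51046319e+00,  8.53234262e+01, -1.37207532e-03,
        8.72628190e+01, -4.89246582e+00]), 'qd': array([-0.06748767, -0.03224963, -0.24590879, -0.05610601, -0.01525754,
       -0.00170119]), 'joint_efforts': array([ 2.09503902e-03, -5.70947349e+01, -5.01945484e+01, -3.93946380e-05,
        8.00235139e-03, -3.14122147e-06]), 'tool_pos': array([ 243.94888842, -547.93620971,  403.74870681]), 'tcp_rot': array([-1.79903527e+02, -6.88245146e-03,  2.39953339e+01]), 'ft_force': array([-0.18995664, -0.08204055, -0.42508257]), 'wrist_torque': array([ 0.03317494, -0.01167496,  0.03634082]), 'grip_force': 0.0, 'finger_gap': 85.46402549442102}
```

View pics/scene0.png

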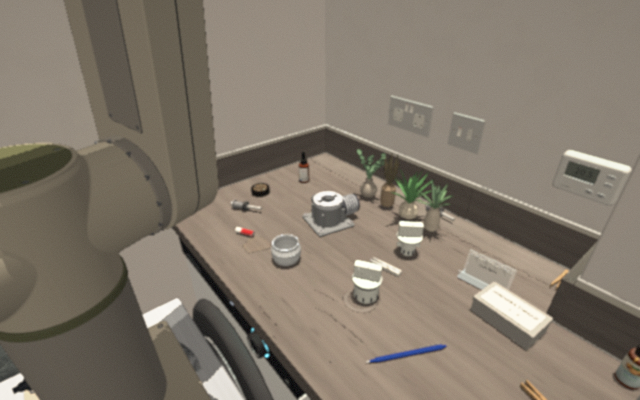

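View pics/top0.png

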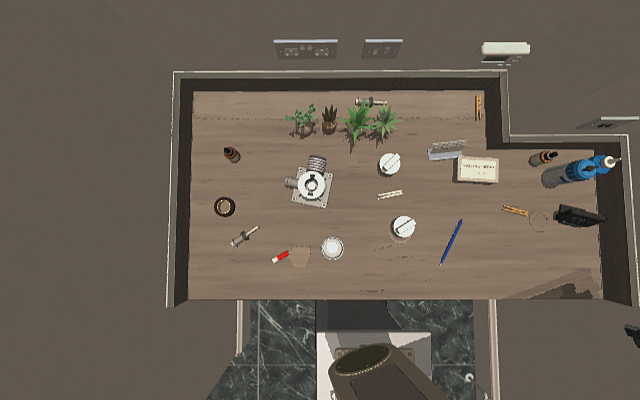

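The top view shows the housing at about (312,185), filters at (389,164) and (403,227), and the cup at (332,248). The scene view shows the filters at (367,283) and (409,240). I need a zoomed montage to tell the filters apart.

Run:
```python
import cv2,numpy as np
a=cv2.imread("pics/scene0.png");b=cv2.imread("pics/top0.png")
z=lambda i,x,y,w,h,W,H:cv2.resize(i[y:y+h,x:x+w],(W,H),interpolation=cv2.INTER_CUBIC)
m=np.vstack([np.hstack([z(a,340,210,100,100,300,300),z(a,290,175,80,60,400,300)]),np.hstack([z(b,370,140,60,110,164,300),z(b,275,145,70,70,300,300),np.zeros((300,236,3),np.uint8)])])
cv2.imwrite("pics/m1.png",m)
```

```text
(no output)
```

View pics/m1.png

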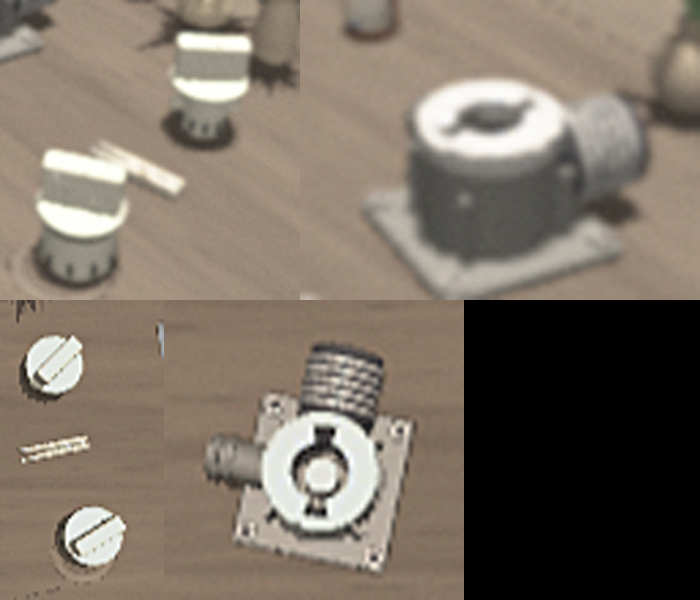

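The far filter, top (389,164), is the slim one (narrow barrel). The slots run nearly vertical in the top image, and the motor points to image-up. Next I'll measure these.

```bash
cat > h.py <<'E'
from bench import *
import cv2,numpy as np
def ray(s,u,v,z):
    E=np.array(s["extrinsics"]);d=E[:3,:3]@[(u-s["cx"])/s["fx"],(v-s["cy"])/s["fy"],1];o=E[:3,3];return (o+d*(z-o[2])/d[2])[:2]
def proj(s,P):
    E=np.array(s["extrinsics"]);c=E[:3,:3].T@(np.array(P)-E[:3,3]);return s["fx"]*c[0]/c[2]+s["cx"],s["fy"]*c[1]/c[2]+s["cy"]
E
python3 - <<'E'
from h import *
s=snapshot("top");im=s["img"];hsv=cv2.cvtColor(im,cv2.COLOR_RGB2HSV)
w=((hsv[:,:,1]<45)&(hsv[:,:,2]>185)).astype(np.uint8)
n,l,st,c=cv2.connectedComponentsWithStats(w)
for i in range(1,n):
    if st[i,4]>60 and 270<c[i][0]<430 and 140<c[i][1]<270:
        cs,_=cv2.findContours((l==i).astype(np.uint8),0,2);k=max(cs,key=len);h=cv2.convexHull(k)
        e=cv2.fitEllipse(h) ;print(st[i],c[i].round(1),[np.round(x,1) for x in e],ray(s,*e[0],72).round(1),ray(s,*e[0],50).round(1))
big=lambda x,y,w,h,k:cv2.resize(im[y:y+h,x:x+w,::-1],None,fx=k,fy=k,interpolation=cv2.INTER_LANCZOS4)
cv2.imwrite("pics/m2.png",np.hstack([big(372,146,36,36,11),big(290,163,44,44,9)]))
E
```

```text
[380 153  20  21 317] [390.1 162.5] [array([390. , 162.6]), array([20.2, 22.3]), np.float64(55.4)] [614.8 -40.6] [618.6 -44.7]
[297 171  28  28 407] [310.7 184.4] [array([309.7, 185.2]), array([26.6, 32.1]), np.float64(56.6)] [554.4 176.2] [556.9 176.9]
[297 181  34  27 104] [316.8 199.3] [array([309.4, 205.1]), array([25.2, 62.6]), np.float64(38.9)] [500.7 177. ] [501.9 177.8]
[394 216  17  16 119] [400.3 221. ] [array([401.3, 223.5]), array([14. , 19.7]), np.float64(46.7)] [451.  -67.6] [451.2 -72.3]
[397 219  19  18 195] [406.9 228.7] [array([406.5, 228.4]), array([13.5, 21.6]), np.float64(45.4)] [438.1 -81. ] [437.9 -86. ]
[322 237  21  20 279] [331.7 247. ] [array([331.8, 246.7]), array([18.8, 20.6]), np.float64(72.2)] [390.4 117.7] [389.2 117.1]
```

View pics/m2.png

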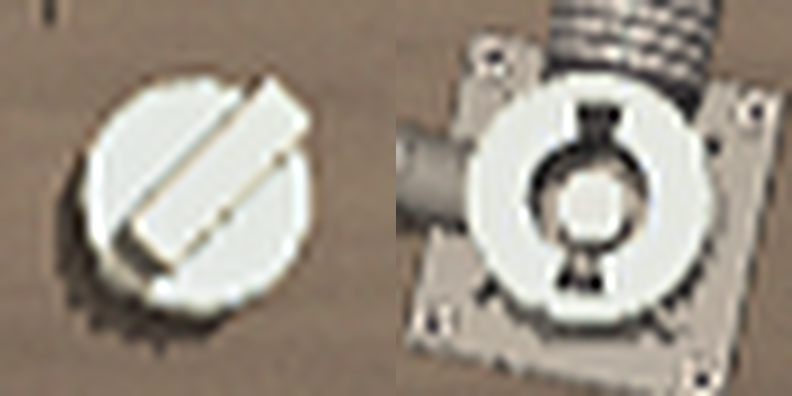

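The bar runs from (152,243) to (288,98) in the left panel (11x), disc centre (199,193). The collar centre is (589,196) in the right panel (9x), with the slots at (600,107) and (580,285).

Run:
```python
from h import *
s=snapshot("top")
f=lambda x,y:((x+.5)/11-.5+372,(y+.5)/11-.5+146)
g=lambda x,y:((x-396+.5)/9-.5+290,(y+.5)/9-.5+163)
a=ray(s,*f(152,243),82);b=ray(s,*f(288,98),82);d=b-a
print("bar",(a+b)/2,np.hypot(*d),np.degrees(np.arctan2(d[1],d[0])),"disc",ray(s,*f(199,193),50))
a=ray(s,*g(580,285),72);b=ray(s,*g(600,107),72);d=b-a
print("slots",(a+b)/2,np.hypot(*d),np.degrees(np.arctan2(d[1],d[0])),"collar",ray(s,*g(589.5,196),72))
a=ray(s,*g(733,385),8);b=ray(s,*g(783,92),8);d=b-a
print("plate",np.hypot(*d),np.degrees(np.arctan2(d[1],d[0])))
t=snapshot("scene")
for n,P in dict(bar=(618,-43,82),disc=(618,-43,50),col=(554,176,72)).items(): print(n,proj(t,P))
# scene measure of collar & disc
im=t["img"];hsv=cv2.cvtColor(im,cv2.COLOR_RGB2HSV);w=((hsv[:,:,1]<40)&(hsv[:,:,2]>190)).astype(np.uint8)
n,l,st,c=cv2.connectedComponentsWithStats(w)
for i in range(1,n):
    if st[i,4]>40 and 290<c[i][0]<440 and 180<c[i][1]<300: 
        cs,_=cv2.findContours((l==i).astype(np.uint8),0,2);e=cv2.fitEllipse(cv2.convexHull(max(cs,key=len)));print(st[i],e,ray(t,*e[0],72),ray(t,*e[0],50))
```

```text
bar [617.23317849 -42.83940364] 48.86221381301769 -43.499266172570806 disc [617.23517495 -43.56678872]
slots [556.67102328 172.24540208] 53.751790522927784 -6.426831208291372 collar [556.61235197 172.40129869]
plate 94.86263599381583 -9.925072943403809
bar (np.float64(410.3624059967731), np.float64(223.3740730888073))
disc (np.float64(408.62625858375554), np.float64(234.97828308851265))
col (np.float64(325.25145238010083), np.float64(198.12161388742783))
[313 191  36  16 310] ((329.7476806640625, 197.97836303710938), (15.562541007995605, 35.17619705200195), 87.33706665039062) [563.27289538 169.22024063] [587.61321259 197.39495328]
[399 221  25   7 130] ((410.90765380859375, 224.04676818847656), (7.035429000854492, 26.239307403564453), 93.07144165039062) [629.30115499 -37.01611506] [656.71906349 -18.45412305]
[398 236  25   8 146] ((409.9287414550781, 237.38255310058594), (11.613106727600098, 24.153947830200195), 94.07749938964844) [587.57662388 -67.83136344] [613.04974307 -50.70567675]
[355 259  45  15 311] ((376.5020446777344, 265.4226989746094), (11.68612003326416, 48.3619270324707), 101.544189453125) [465.74095096 -84.47216948] [485.53528338 -68.12211432]
[352 277  30  12 222] ((366.7263488769531, 278.4705505371094), (19.287302017211914, 29.72739028930664), 97.15624237060547) [425.09078766 -97.98132715] [442.99040727 -82.26093671]
```

```bash
python3 -m jog '0 0 0 0 0 -.17 -1;0 0 0 0 0 -.17 -1;0 0 0 0 0 -.17 -1;0 0 0 0 0 -.17 -1;0 0 0 0 0 -.17 -1'
python3 -m jog '0 0 0 0 0 -.17 -1;0 0 0 0 0 -.17 -1;0 0 0 0 0 -.17 -1;0 0 0 0 0 -.17 -1;0 0 0 0 0 -.17 -1'
python3 -m jog '0 0 0 0 0 -.17 -1;0 0 0 0 0 0 -1'
cat >> h.py <<'E'
from scipy.spatial.transform import Rotation as Ro
def delta(x,y,yaw):
    """tool-axis move (units) to tcp x,y and turn (units)"""
    q=sense();p=q["tool_pos"];R=Ro.from_euler("xyz",q["tcp_rot"],degrees=True)
    d=R.inv().apply([x-p[0],y-p[1],0]);dy=(yaw-q["tcp_rot"][2]+180)%360-180
    print("t",round(q["time"],2),"pos",p.round(1),"rpy",q["tcp_rot"].round(2),"F",q["ft_force"].round(1),"M",q["wrist_torque"].round(2),"gap",round(q["finger_gap"],1),"grip",round(q["grip_force"],1))
    print(" need tool xyz",(d/100).round(4),"wz",round(-dy/60,4),"q6",q["joint_pos"][5].round(1))
E
python3 -c "
from h import *
delta(617.2,-43.2,136.5)"
```

```text
time: 0.88
tool_pos: [244.0, -548.1, 404.5]
tcp_rot: [-180.0, -0.0, 75.3]
ft_force: [-0.1, 0.0, 0.2]
finger_gap: 85.4
grip_force: 0.0
time: 1.5
tool_pos: [244.0, -548.1, 404.5]
tcp_rot: [180.0, -0.0, 126.3]
ft_force: [0.5, 0.3, -0.3]
finger_gap: 85.3
grip_force: 0.0
time: 1.75
tool_pos: [244.0, -548.1, 404.5]
tcp_rot: [180.0, -0.0, 136.1]
ft_force: [-0.1, -0.2, 0.7]
finger_gap: 85.1
grip_force: 0.0
t 1.75 pos [ 244.  -548.1  404.5] rpy [ 1.7999e+02 -2.0000e-02  1.3613e+02] F [-0.1 -0.2  0.7] M [0.01 0.01 0.03] gap 85.1 grip 0.0
 need tool xyz [8.0830e-01 6.2262e+00 1.2000e-03] wz -0.0061 q6 -117.0
```

```bash
python3 -m jog '.07 .3 0 0 0 -.006 -1;.07 .57 0 0 0 0 -1;.07 .57 0 0 0 0 -1;.07 .57 0 0 0 0 -1;.07 .57 0 0 0 0 -1' | head -2
python3 -m jog '.07 .57 .1 0 0 0 -1;.07 .57 .15 0 0 0 -1;.07 .57 .15 0 0 0 -1;.07 .57 .15 0 0 0 -1;.07 .57 .15 0 0 0 -1' | head -2
python3 -m jog '.07 .57 0 0 0 0 -1;.03 .226 0 0 0 0 -1;0 0 0 0 0 0 -1;0 0 0 0 0 0 -1'|head -2
python3 -c "
from h import *
delta(617.2,-43.2,136.5)
for n in('scene','top'):
    s=snapshot(n);cv2.imwrite(f'pics/{n}1.png',s['img'][:,:,::-1])
a=cv2.imread('pics/scene1.png')[60:310,250:500];b=cv2.imread('pics/top1.png')[60:260,280:480]
cv2.imwrite('pics/m3.png',np.hstack([cv2.resize(a,(400,400)),cv2.resize(b,(400,400))]))"
```

```text
time: 2.38
tool_pos: [396.9, -335.3, 404.8]
time: 3.0
tool_pos: [567.7, -104.2, 334.4]
time: 3.5
tool_pos: [613.8, -42.2, 334.7]
t 3.5 pos [613.8 -42.2 334.7] rpy [-1.7996e+02  1.0000e-02  1.3643e+02] F [-0.4  0.2  0.5] M [ 0.01  0.02 -0.  ] gap 85.0 grip 0.0
 need tool xyz [-0.0312  0.016  -0.    ] wz -0.0011 q6 -55.1
```

View pics/m3.png

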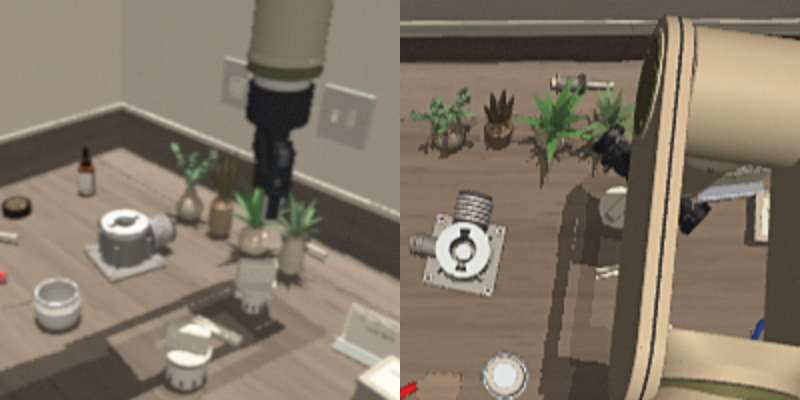

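The fingers stand above the slim filter, near (255,230) in the left panel, and are clear. I'll apply the correction and descend.

```bash
python3 -m jog '-.031 .016 .1 0 0 0 -1;0 0 .2 0 0 0 -1;0 0 .2 0 0 0 -1;0 0 .2 0 0 0 -1;0 0 .15 0 0 0 -1' 40
python3 -m jog '0 0 .13 0 0 0 -1;0 0 .07 0 0 0 -1;0 0 0 0 0 0 -1'
python3 -c "
from h import *
delta(617.2,-43.2,136.5)"
```

```text
time: 4.22
tool_pos: [617.0, -42.1, 247.3]
tcp_rot: [-179.9, -0.1, 136.6]
ft_force: [-0.1, -0.4, -0.7]
finger_gap: 85.4
grip_force: 0.0
time: 4.6
tool_pos: [617.5, -42.1, 229.3]
tcp_rot: [-180.0, -0.0, 136.6]
ft_force: [0.4, 0.1, 0.8]
finger_gap: 85.6
grip_force: 0.0
t 4.6 pos [617.5 -42.1 229.3] rpy [-1.7998e+02 -3.0000e-02  1.3656e+02] F [0.4 0.1 0.8] M [ 0.01 -0.02 -0.05] gap 85.6 grip 0.0
 need tool xyz [-0.0052 -0.0097  0.    ] wz 0.0009 q6 -55.2
```

```bash
python3 -m jog '0 -.01 0 0 0 0 1;0 0 0 0 0 0 1;0 0 0 0 0 0 1;0 0 0 0 0 0 1;0 0 0 0 0 0 1' 40
python3 -m jog '0 0 0 0 0 0 1;0 0 0 0 0 0 1;0 0 0 0 0 0 1;0 0 0 0 0 0 1;0 0 0 0 0 0 1'
python3 -c "
from h import *
delta(617.2,-43.2,136.5)"
```

```text
time: 5.22
tool_pos: [617.0, -42.9, 230.0]
tcp_rot: [180.0, 0.0, 136.6]
ft_force: [-0.0, 1.1, 1.1]
finger_gap: 15.3
grip_force: 43.2
time: 5.85
tool_pos: [617.0, -42.9, 230.0]
tcp_rot: [180.0, 0.0, 136.6]
ft_force: [-0.8, 1.4, 4.5]
finger_gap: 15.3
grip_force: 43.7
t 5.85 pos [617.  -42.9 230. ] rpy [1.7998e+02 2.0000e-02 1.3656e+02] F [-0.8  1.4  4.5] M [0.24 0.07 0.02] gap 15.3 grip 43.7
 need tool xyz [-0.0035 -0.0012  0.    ] wz 0.0009 q6 -55.3
```

```bash
python3 -m jog '0 0 -.05 0 0 0 1;0 0 -.25 0 0 0 1;0 0 -.3 0 0 0 1;0 0 -.3 0 0 0 1;0 0 -.1 0 0 -.02 1' 50|head -4
python3 -m jog '0 0 0 0 0 -.15 1;0 0 0 0 0 -.15 1;0 0 0 0 0 -.15 1;0 0 0 0 0 -.147 1;0 0 0 0 0 0 1'
python3 -c "
from h import *
delta(556.6,172.3,173.6)"
```

```text
time: 6.48
tool_pos: [617.4, -43.1, 331.7]
tcp_rot: [179.9, 0.1, 137.8]
ft_force: [0.3, 0.1, -1.0]
time: 7.1
tool_pos: [616.5, -42.9, 328.2]
tcp_rot: [180.0, -0.1, 173.6]
ft_force: [0.6, 0.1, -0.2]
finger_gap: 15.6
grip_force: 48.9
t 7.1 pos [616.5 -42.9 328.2] rpy [ 1.8000e+02 -1.2000e-01  1.7356e+02] F [ 0.6  0.1 -0.2] M [-0.05 -0.04  0.01] gap 15.6 grip 48.9
 need tool xyz [8.3670e-01 2.0711e+00 1.8000e-03] wz -0.0007 q6 -92.3
```

```bash
python3 -m jog '.1 .25 0 0 0 0 1;.2 .5 0 0 0 0 1;.2 .5 0 0 0 0 1;.2 .5 0 0 0 0 1;.137 .321 0 0 0 0 1'|head -2
python3 -m jog '0 0 0 0 0 0 1;0 0 0 0 0 0 1;0 0 0 0 0 0 1'|head -2
python3 -c "
from h import *
delta(556.6,172.3,173.6)
for n in('scene','top'):
    s=snapshot(n);cv2.imwrite(f'pics/{n}2.png',s['img'][:,:,::-1])
a=cv2.imread('pics/scene2.png')[130:250,270:390];b=cv2.imread('pics/top2.png')[120:240,260:380]
cv2.imwrite('pics/m4.png',np.hstack([cv2.resize(a,(480,480),interpolation=2),cv2.resize(b,(300,300)).repeat(1,0) if 0 else cv2.copyMakeBorder(cv2.resize(b,(300,300)),0,180,0,0,0)]))"
```

```text
time: 7.72
tool_pos: [555.8, 174.4, 329.0]
time: 8.1
tool_pos: [557.2, 171.2, 329.4]
t 8.1 pos [557.2 171.2 329.4] rpy [-1.7998e+02 -1.0000e-02  1.7345e+02] F [ 0.2  0.4 -2. ] M [-0.02  0.03  0.01] gap 15.0 grip 49.0
 need tool xyz [ 0.0072  0.0098 -0.    ] wz -0.0025 q6 -71.4
```

View pics/m4.png

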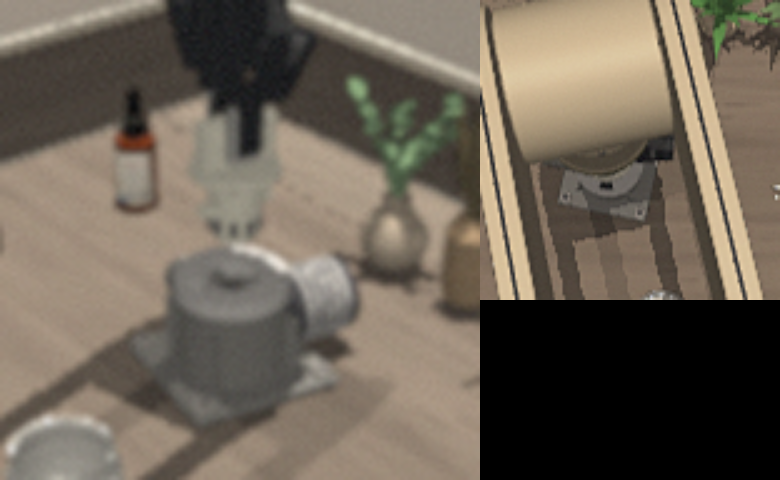

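Left panel: the filter hangs above the housing, disc spanning about x 193–281, barrel 205–262 and the foot near y 235. The collar spans about 168–300. Next I'll compare the two within the same camera.

Run:
```python
from h import *
s=snapshot("scene")
for P in [(557.2,171.2,72),(557.2,171.2,99),(557.2,171.2,145),(561.2,171.2,72),(557.2,175.2,72)]: print(P,np.round(proj(s,P),1))
g=cv2.cvtColor(s["img"],cv2.COLOR_RGB2GRAY)
for r in (169,171,174,180,183,197,199,201): print(r,g[r,305:352].tolist())
# collar from first picture
a=cv2.cvtColor(cv2.imread("pics/scene0.png"),cv2.COLOR_BGR2GRAY)
print();
for r in (194,196,198,200,202): print(r,a[r,308:354].tolist())
for c in (328,330,332): print(c,a[184:216,c].tolist())
```

```text
(557.2, 171.2, 72) [327.4 198.5]
(557.2, 171.2, 99) [327.5 189.2]
(557.2, 171.2, 145) [327.6 172.7]
(561.2, 171.2, 72) [328.6 197.9]
(557.2, 175.2, 72) [326.4 197.8]
169 [150, 137, 112, 100, 124, 147, 155, 154, 152, 152, 152, 151, 142, 136, 135, 133, 140, 146, 143, 146, 142, 127, 115, 107, 97, 89, 84, 96, 106, 120, 131, 137, 135, 139, 154, 159, 164, 161, 161, 161, 161, 161, 158, 161, 162, 163, 164]
171 [151, 142, 118, 99, 123, 145, 150, 150, 149, 150, 151, 145, 137, 131, 133, 138, 143, 146, 142, 146, 144, 140, 132, 124, 127, 126, 130, 132, 132, 135, 135, 131, 135, 135, 138, 146, 152, 159, 161, 162, 163, 160, 163, 158, 161, 162, 163]
174 [152, 138, 118, 101, 118, 141, 145, 149, 152, 152, 151, 148, 140, 138, 135, 136, 138, 140, 136, 135, 133, 135, 135, 135, 138, 137, 136, 133, 135, 138, 141, 140, 137, 133, 133, 142, 153, 157, 156, 154, 155, 155, 156, 157, 157, 161, 162]
180 [123, 112, 99, 87, 105, 130, 145, 143, 144, 144, 142, 141, 139, 140, 140, 140, 133, 129, 132, 137, 142, 144, 147, 147, 148, 149, 145, 143, 137, 133, 129, 135, 141, 144, 144, 144, 147, 147, 150, 151, 148, 146, 144, 1
[... 1903 characters left out ...]
141, 141, 127, 114, 127, 173, 224, 239, 238, 226, 209, 204, 224, 242, 246, 243, 235, 229, 221, 220, 227, 236, 243, 248, 249, 250, 250, 249, 248, 245, 233, 204, 164, 124, 98, 113, 149, 176, 171, 169, 167, 163, 161, 156, 162]
328 [149, 143, 142, 143, 144, 144, 172, 225, 247, 251, 242, 191, 139, 127, 117, 96, 85, 139, 220, 249, 250, 236, 183, 139, 129, 121, 105, 91, 87, 86, 83, 88]
330 [151, 149, 144, 143, 143, 144, 167, 222, 248, 251, 244, 196, 139, 123, 116, 93, 105, 172, 236, 250, 250, 238, 181, 136, 130, 120, 104, 91, 84, 87, 86, 86]
332 [150, 155, 151, 148, 141, 140, 157, 211, 244, 251, 247, 217, 152, 121, 113, 109, 155, 226, 248, 250, 245, 225, 166, 134, 127, 117, 100, 87, 85, 85, 86, 84]
```

The collar centre is at about 327.6 px and the tool axis projects to 327.4, which agree. I'll descend gently.

```bash
python3 -m jog '.005 .008 .08 0 0 -.002 1;0 0 .08 0 0 0 1;0 0 .08 0 0 0 1;0 0 .04 0 0 0 1;0 0 0 0 0 0 1'
python3 -m jog '0 0 .02 0 0 0 1;0 0 .02 0 0 0 1;0 0 .02 0 0 0 1;0 0 0 0 0 0 1'
python3 -c "
from h import *
delta(556.8,172,173.6)"
```

```text
time: 8.88
tool_pos: [556.3, 173.1, 301.1]
tcp_rot: [-180.0, -0.1, 173.7]
ft_force: [-0.2, -0.1, -1.4]
finger_gap: 15.2
grip_force: 49.0
time: 9.38
tool_pos: [556.4, 173.0, 295.5]
tcp_rot: [-180.0, -0.0, 173.7]
ft_force: [1.1, -1.0, -1.1]
finger_gap: 14.8
grip_force: 49.0
t 9.38 pos [556.4 173.  295.5] rpy [-1.7999e+02 -2.0000e-02  1.7369e+02] F [ 1.1 -1.  -1.1] M [-0.08 -0.   -0.03] gap 14.8 grip 49.0
 need tool xyz [-0.0048 -0.01    0.    ] wz 0.0015 q6 -71.5
```

```bash
for i in 1; do python3 -m jog '0 -.004 .02 0 0 0 1;0 0 .02 0 0 0 1;0 0 0 0 0 0 1'|sed -n 2,4p; python3 -m jog '0 0 .02 0 0 0 1;0 0 .02 0 0 0 1;0 0 0 0 0 0 1'|sed -n 2,4p; done
python3 -c "
from h import *
delta(556.8,172,173.6)"
```

```text
tool_pos: [556.3, 172.7, 291.4]
tcp_rot: [-180.0, -0.0, 173.7]
ft_force: [0.6, -0.2, -1.9]
tool_pos: [556.3, 172.7, 287.4]
tcp_rot: [-180.0, -0.0, 173.7]
ft_force: [-0.6, 0.1, -0.6]
t 10.12 pos [556.3 172.7 287.4] rpy [-1.7999e+02 -3.0000e-02  1.7369e+02] F [-0.6  0.1 -0.6] M [0.03 0.   0.05] gap 15.0 grip 49.0
 need tool xyz [-0.0054 -0.0065 -0.    ] wz 0.0016 q6 -71.5
```

Foot is in the bore with no contact. Continue in 1–2 mm steps.

```bash
python3 -m jog '0 0 .015 0 0 0 1;0 0 .015 0 0 0 1;0 0 0 0 0 0 1'|sed -n 2,4p; python3 -m jog '0 0 .01 0 0 0 1;0 0 .01 0 0 0 1;0 0 0 0 0 0 1'|sed -n 2,4p; python3 -m jog '0 0 .01 0 0 0 1;0 0 .01 0 0 0 1;0 0 0 0 0 0 1'|sed -n 2,4p
python3 -c "
from h import *
delta(556.8,172,173.6)"
```

```text
tool_pos: [556.4, 172.7, 284.5]
tcp_rot: [-180.0, -0.0, 173.7]
ft_force: [0.1, 0.7, -0.6]
tool_pos: [556.4, 172.7, 282.5]
tcp_rot: [-180.0, -0.0, 173.7]
ft_force: [-0.9, -0.4, -0.8]
tool_pos: [556.4, 172.7, 280.5]
tcp_rot: [-180.0, -0.0, 173.7]
ft_force: [-0.8, -0.5, -1.5]
t 11.25 pos [556.4 172.7 280.5] rpy [-1.800e+02 -2.000e-02  1.737e+02] F [-0.8 -0.5 -1.5] M [0.   0.11 0.  ] gap 14.6 grip 49.0
 need tool xyz [-0.005  -0.0066 -0.    ] wz 0.0016 q6 -71.5
```

```bash
python3 -m jog '0 0 .01 0 0 0 1;0 0 .01 0 0 0 1;0 0 0 0 0 0 1'|sed -n 2,4p; python3 -m jog '0 0 .01 0 0 0 1;0 0 .01 0 0 0 1;0 0 0 0 0 0 1'|sed -n 2,4p; python3 -m jog '0 0 .01 0 0 0 1;0 0 .01 0 0 0 1;0 0 0 0 0 0 1'|sed -n 2,4p
python3 -c "
from h import *
delta(556.8,172,173.6)"
```

```text
tool_pos: [556.4, 172.7, 278.5]
tcp_rot: [-180.0, -0.0, 173.7]
ft_force: [-0.2, -0.5, -1.9]
tool_pos: [556.4, 172.7, 276.5]
tcp_rot: [-180.0, -0.0, 173.7]
ft_force: [-0.4, 0.8, -1.8]
tool_pos: [556.6, 172.7, 275.0]
tcp_rot: [180.0, 0.0, 173.7]
ft_force: [-1.2, -0.8, 3.2]
t 12.38 pos [556.6 172.7 275. ] rpy [1.7999e+02 2.0000e-02 1.7369e+02] F [-1.2 -0.8  3.2] M [-0.09  0.25 -0.06] gap 15.2 grip 49.6
 need tool xyz [-0.0032 -0.007   0.    ] wz 0.0016 q6 -71.5
```

Spring met at TCP ≈275.5, so the lugs are in the slots. Press on to an underside height of ≈31 (TCP ≈260.5).

```bash
python3 -m jog '0 0 .015 0 0 0 1;0 0 .015 0 0 0 1;0 0 .015 0 0 0 1;0 0 0 0 0 0 1' 80|sed -n 2,6p; python3 -m jog '0 0 .015 0 0 0 1;0 0 .015 0 0 0 1;0 0 .015 0 0 0 1;0 0 0 0 0 0 1'|sed -n 2,4p; python3 -m jog '0 0 .015 0 0 0 1;0 0 .015 0 0 0 1;0 0 .01 0 0 0 1;0 0 0 0 0 0 1'|sed -n 2,4p
python3 -c "
from h import *
delta(556.8,172,173.6)"
```

```text
tool_pos: [556.6, 172.7, 270.4]
tcp_rot: [180.0, 0.0, 173.7]
ft_force: [-1.8, -1.1, 5.2]
finger_gap: 14.7
grip_force: 80.8
tool_pos: [556.6, 172.8, 266.3]
tcp_rot: [180.0, 0.0, 173.7]
ft_force: [-2.7, -0.9, 6.9]
tool_pos: [556.7, 172.8, 262.7]
tcp_rot: [180.0, 0.1, 173.7]
ft_force: [-3.6, -1.9, 10.7]
t 13.88 pos [556.7 172.8 262.7] rpy [1.7999e+02 5.0000e-02 1.7370e+02] F [-3.6 -1.9 10.7] M [-0.21  0.79 -0.  ] gap 14.7 grip 81.4
 need tool xyz [-0.0017 -0.0074  0.    ] wz 0.0016 q6 -71.5
```

```bash
python3 -m jog '0 0 .01 0 0 0 1;0 0 .012 0 0 0 1;0 0 0 0 0 0 1'|sed -n 2,4p; python3 -m jog '0 0 0 0 0 .05 1;0 0 0 0 0 .05 1;0 0 0 0 0 .05 1;0 0 0 0 0 0 1'|sed -n 2,4p
python3 -c "
from h import *
delta(556.8,172,83.6)"
```

```text
tool_pos: [556.8, 172.7, 260.7]
tcp_rot: [180.0, 0.1, 173.7]
ft_force: [-4.2, -2.0, 11.6]
tool_pos: [556.8, 172.9, 260.8]
tcp_rot: [180.0, 0.1, 164.7]
ft_force: [-4.0, -1.1, 11.6]
t 14.75 pos [556.8 172.9 260.8] rpy [1.7996e+02 8.0000e-02 1.6465e+02] F [-4.  -1.1 11.6] M [-0.14  0.79  0.01] gap 15.0 grip 81.7
 need tool xyz [-0.0019 -0.0084 -0.    ] wz 1.3509 q6 -62.4
```

```bash
python3 -m jog '0 0 0 0 0 .08 1;0 0 0 0 0 .08 1;0 0 0 0 0 .08 1;0 0 0 0 0 0 1'|sed -n 2,4p
python3 -c "
from h import *
delta(556.8,172,83.6)"; python3 -m jog '0 0 0 0 0 .1 1;0 0 0 0 0 .1 1;0 0 0 0 0 .1 1;0 0 0 0 0 0 1'|sed -n 2,4p
python3 -c "
from h import *
delta(556.8,172,83.6)"
```

```text
tool_pos: [557.0, 172.8, 261.0]
tcp_rot: [179.9, 0.1, 150.2]
ft_force: [-2.9, -1.2, 10.8]
t 15.25 pos [557.  172.8 261. ] rpy [1.7992e+02 9.0000e-02 1.5022e+02] F [-2.9 -1.2 10.8] M [-0.2   0.63 -0.05] gap 15.1 grip 81.7
 need tool xyz [-0.0024 -0.0082 -0.    ] wz 1.1104 q6 -48.0
tool_pos: [557.1, 172.8, 261.0]
tcp_rot: [179.9, 0.1, 132.2]
ft_force: [-2.3, -1.6, 11.1]
t 15.75 pos [557.1 172.8 261. ] rpy [1.7987e+02 8.0000e-02 1.3220e+02] F [-2.3 -1.6 11.1] M [-0.16  0.44 -0.01] gap 14.8 grip 81.7
 need tool xyz [-0.004  -0.0081 -0.    ] wz 0.8101 q6 -30.0
```

```bash
python3 -m jog '0 0 0 0 0 .1 1;0 0 0 0 0 .1 1;0 0 0 0 0 .1 1;0 0 0 0 0 .1 1;0 0 0 0 0 0 1'|sed -n 2,4p
python3 -m jog '0 0 0 0 0 .1 1;0 0 0 0 0 .1 1;0 0 0 0 0 .07 1;0 0 0 0 0 0 1'|sed -n 2,4p
python3 -c "
from h import *
delta(556.8,172,83.6)"
```

```text
tool_pos: [557.3, 172.9, 261.2]
tcp_rot: [179.8, 0.0, 108.2]
ft_force: [-0.9, -1.5, 10.8]
tool_pos: [557.4, 173.0, 261.4]
tcp_rot: [179.8, -0.0, 92.0]
ft_force: [-0.6, -0.5, 10.5]
t 16.88 pos [557.4 173.  261.4] rpy [ 1.7979e+02 -4.0000e-02  9.2030e+01] F [-0.6 -0.5 10.5] M [-0.05  0.2  -0.08] gap 14.7 grip 81.7
 need tool xyz [-0.0094 -0.0064 -0.    ] wz 0.1406 q6 10.2
```

```bash
python3 -m jog '0 0 0 0 0 .05 1;0 0 0 0 0 .05 1;0 0 0 0 0 .04 1;0 0 0 0 0 0 1'|sed -n 2,4p
python3 -c "
from h import *
delta(556.8,172,83.6)"
python3 -m jog '0 0 0 0 0 .015 1;0 0 0 0 0 .015 1;0 0 0 0 0 0 1'|sed -n 2,4p
python3 -c "
from h import *
delta(556.8,172,83.6)"
```

```text
tool_pos: [557.5, 172.9, 261.4]
tcp_rot: [179.8, -0.1, 83.7]
ft_force: [-0.8, -0.3, 10.4]
t 17.38 pos [557.5 172.9 261.4] rpy [ 1.7978e+02 -6.0000e-02  8.3660e+01] F [-0.8 -0.3 10.4] M [-0.16  0.17 -0.01] gap 14.4 grip 81.7
 need tool xyz [-0.0096 -0.006  -0.    ] wz 0.001 q6 18.5
tool_pos: [557.4, 172.9, 261.4]
tcp_rot: [179.8, -0.1, 81.9]
ft_force: [-1.4, 0.2, 11.0]
t 17.75 pos [557.4 172.9 261.4] rpy [ 1.7979e+02 -7.0000e-02  8.1890e+01] F [-1.4  0.2 11. ] M [-0.17  0.14  0.1 ] gap 14.6 grip 81.7
 need tool xyz [-0.0103 -0.005  -0.    ] wz -0.0284 q6 20.3
```

At the estimated lock angle. Rise gently and watch the force: it should stay springy up to TCP ≈267.5.

```bash
python3 -m jog '0 0 -.01 0 0 0 1;0 0 -.01 0 0 0 1;0 0 0 0 0 0 1'|sed -n 2,4p
python3 -m jog '0 0 -.01 0 0 0 1;0 0 -.01 0 0 0 1;0 0 0 0 0 0 1'|sed -n 2,4p
python3 -c "
from h import *
delta(556.8,172,83.6)"
```

```text
tool_pos: [557.4, 172.9, 263.2]
tcp_rot: [179.8, -0.1, 81.9]
ft_force: [-0.5, -0.9, 10.5]
tool_pos: [557.4, 172.9, 265.0]
tcp_rot: [179.8, -0.1, 81.9]
ft_force: [0.5, 0.8, 9.3]
t 18.5 pos [557.4 172.9 265. ] rpy [ 1.798e+02 -7.000e-02  8.190e+01] F [0.5 0.8 9.3] M [-0.13 -0.01  0.06] gap 14.7 grip 81.3
 need tool xyz [-0.0095 -0.0048 -0.    ] wz -0.0284 q6 20.3
```

```bash
python3 -m jog '0 0 -.01 0 0 0 1;0 0 -.007 0 0 0 1;0 0 0 0 0 0 1'|sed -n 2,4p
python3 -m jog '0 0 -.005 0 0 0 1;0 0 0 0 0 0 1'|sed -n 2,4p
python3 -m jog '0 0 -.004 0 0 0 1;0 0 0 0 0 0 1'|sed -n 2,4p
```

```text
tool_pos: [557.4, 172.9, 266.6]
tcp_rot: [179.8, -0.1, 81.9]
ft_force: [0.4, -0.5, 7.9]
tool_pos: [557.4, 172.9, 267.0]
tcp_rot: [179.8, -0.1, 81.9]
ft_force: [1.4, -0.7, 6.8]
tool_pos: [557.4, 172.9, 267.4]
tcp_rot: [179.8, -0.1, 81.9]
ft_force: [1.1, -1.0, 6.8]
```

```bash
python3 -m jog '0 0 -.005 0 0 0 1;0 0 0 0 0 0 1'|sed -n 2,4p
python3 -m jog '0 0 -.005 0 0 0 1;0 0 0 0 0 0 1'|sed -n 2,4p
python3 -m jog '0 0 -.005 0 0 0 1;0 0 0 0 0 0 1'|sed -n 2,4p
```

```text
tool_pos: [557.4, 172.9, 267.9]
tcp_rot: [179.8, -0.1, 81.9]
ft_force: [2.0, 0.1, 6.9]
tool_pos: [557.3, 172.9, 268.0]
tcp_rot: [179.8, -0.1, 81.9]
ft_force: [4.0, -0.1, 5.6]
tool_pos: [557.3, 172.9, 268.1]
tcp_rot: [179.8, -0.1, 81.9]
ft_force: [6.4, 1.3, 2.3]
```

Ceiling met at 268, so it is locked. Ease back, open, retreat.

```bash
python3 -m jog '0 0 .01 0 0 0 1;0 0 0 0 0 0 1' 20|sed -n 2,6p
python3 -m jog '0 0 0 0 0 0 -1;0 0 0 0 0 0 -1;0 0 0 0 0 0 -1;0 0 0 0 0 0 -1;0 0 0 0 0 0 -1'|sed -n 2,6p
python3 -m jog '0 0 -.1 0 0 0 -1;0 0 -.3 0 0 0 -1;0 0 -.4 0 0 0 -1;0 0 -.4 0 0 0 -1;0 0 -.2 0 0 0 -1'|sed -n 2,6p
python3 -m jog '-.5 0 0 0 0 0 -1;-.5 0 0 0 0 0 -1;-.5 0 0 0 0 0 -1;-.5 0 0 0 0 0 -1;0 0 0 0 0 0 -1'|sed -n 2,6p
python3 -c "
from h import *
for n in('scene','top'):
    s=snapshot(n);cv2.imwrite(f'pics/{n}3.png',s['img'][:,:,::-1])
a=cv2.imread('pics/scene3.png')[140:240,280:380];b=cv2.imread('pics/top3.png')[145:245,265:365]
cv2.imwrite('pics/m5.png',np.hstack([cv2.resize(a,(400,400),interpolation=2),cv2.resize(b,(400,400),interpolation=2)]))"
```

```text
tool_pos: [557.3, 172.8, 267.7]
tcp_rot: [179.8, -0.1, 81.9]
ft_force: [2.3, 0.7, 7.1]
finger_gap: 14.5
grip_force: 81.1
tool_pos: [556.4, 172.7, 266.4]
tcp_rot: [-180.0, 0.0, 81.9]
ft_force: [0.3, -0.8, 0.5]
finger_gap: 85.6
grip_force: 0.0
tool_pos: [556.9, 172.8, 410.3]
tcp_rot: [179.8, -0.1, 81.9]
ft_force: [0.7, 0.2, 0.0]
finger_gap: 85.6
grip_force: 0.0
tool_pos: [527.7, -28.2, 406.1]
tcp_rot: [-180.0, 0.0, 81.6]
ft_force: [0.7, 0.8, -0.4]
finger_gap: 85.6
grip_force: 0.0
```

View pics/m5.png

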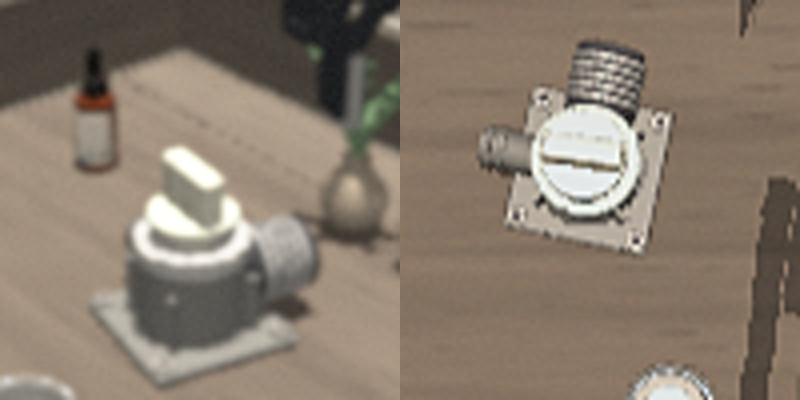

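The filter sits upright in the housing, its bar crossways at (585,155) in the right panel. The disc is just above the collar and the arm is clear.

```bash
python3 -c "
from bench import *
print(hand_in())"
```

```text
the job is handed in; nothing more can be done
None
```

The slim filter is locked in the pump housing with the gripper clear, and the job is handed in: the lugs met the pocket ceiling when I tugged, the last picture shows the filter upright, and the wrist force read at most about 12 N upward while pressing and turning (no verdict came back).

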